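# Clamp a handset and hold down its back glass

### The job

The handset in the bonding fixture has fresh adhesive under its back glass. Slide the jaw shut by its tab until the handset is pushed home against the end stop and the sprung jaw face is firmly squeezed on it; then press the black knob of the spring press straight down until its top is level with the tops of the two gauge posts beside it (16 mm down), and finish while still holding it there. Do not press far past the posts or the glass cracks, do not crush the handset with the jaw, and leave the other things on the mat alone.

Things in the scene. Friction and masses are not known exactly. Their poses are not given: they have to be found in the camera images.
- fixture: Bonding fixture on a 4 mm blue mat: dark steel base 130 mm (its x) by 300 (y from -115 to +185), 10 thick. Origin on its underside, below the press knob's axis; z up; all heights are from here. Clamp axis is y: fixed end stop at the -y end, sliding jaw at the +y end, low rail end block at y 167 to 177 (28 high). A bridge along x crosses the middle, 120 long, 24 wide, top at height 74.
- stop_face (a point): Centre of the end stop's face at fixture x = 0, y = -75 mm, height 24 mm. The stop is an aluminium block, 90 mm wide, top at height 32 mm.
- post_top (a point): Top of one of the two equal steel gauge posts, 8 mm thick, standing on the bridge at fixture x = +40 mm (this one) and x = -40 mm, y = 0; tops at height 102 mm.
- jaw (a joint): Travel of the sliding jaw in m: 0 open, growing as it slides to the fixture's -y, at most 0.05. About 8 N of friction; it stays where it is left. With the handset home the face touches it at 0.040; the sprung face then yields 1 mm per N, up to 6 mm (jaw at 0.046), where it is solid. 0.043 to 0.046 is a firm squeeze.
- jaw_tab (a point): Centre of the top of the jaw's upright thumb tab: 40 mm wide along the fixture's x, 12 mm thick along y, free from 32 to 92 mm height (this point at 92). At fixture x = 0, y = 142 mm minus the jaw travel. It can be pushed from its +y side or pinched across its 12 mm.
- jaw_face: Sprung black rubber face of the jaw, 70 mm along x, 6 mm thick, heights 16 to 32 mm; its origin lies in the plane of the contact face at the base's underside height (x = 0, y = 115 mm minus the jaw travel, when not squeezed).
- handset: Generic flat handset, aluminium frame with white glass back up, 74 (its x) x 150 (its y) x 9 mm, about 190 g, lying loose on the fixture's bed (bed top at height 14 mm) between two low side lips, under the bridge. Origin at the centre of its underside; home against the stop when its origin is at fixture y = 0. It starts 3 to 12 mm away from home, towards +y.
- plunger (a joint): Downward travel of the press knob in m: 0 up, limit 0.024, target 0.016. A spring lifts it when let go. The pad below meets the handset at about 0.008, then the resistance rises steeper. Push needed: about 1.5 N to start, 3 N at 0.008, 12 N at 0.016, 20 N at 0.024. The glass cracks beyond 0.021.
- knob_top (a point): Centre of the flat top of the press's round black plastic knob, 36 mm diameter, 14 mm high, on the press axis (fixture x = 0, y = 0); moves only up and down. 118 mm above the fixture's origin when up, 102 mm (level with the gauge posts) at the target.
- press_pad: Rubber press pad, 40 mm diameter, hung on its own spring (0.9 N per mm) under the plunger; starts 8 mm above the handset's back. Its origin is on the press axis, 31 mm below its underside.
- bottle: Bystander: small white bottle, 38 mm diameter, 85 mm high; origin at the centre of its underside.
- tape: Bystander: roll of tape lying flat, 70 mm diameter, 24 mm high; origin at the centre of its underside.
- tray: Bystander: white parts tray 100 x 70 x 22 mm with partitions; origin at the centre of its underside.
- driver: Bystander: black-handled screwdriver, 150 mm long, lying along its x axis; origin near its middle, at its underside.

How it is judged:
By the outcome, as a careful person would: the job done as asked, in the order asked, and still so for the second after the job is handed in, while the arm keeps its last pose, push and grip.
It also fails if it takes over 48 s, if anything falls off the work surface, if the arm or the gripper's body presses on something with over 40 N, if the wrist force passes 120 N, or if a joint passes its speed limit or range.

### The arm

A 6-joint arm with a two-finger parallel gripper is mounted at the origin on the work surface. World frame = base frame: x ahead of the robot, y to its left, z up, the work surface at z = 0. Lengths are in m, angles in degrees, forces in N, time in s.
With the tool pointing down it reaches from about 0.325 to 0.9 m from the base axis. Payload 3.5 kg.
Tool frame: the origin (TCP) lies at the very end of the fingers, on their centre line; the grasp point (between the pads) lies 19 mm behind it (grip_point_offset is the distance from the TCP to the grasp point, in m); z points along the fingers, y is the direction in which the jaws open and shut (so a half turn about z gives the same grasp; the last joint's range is limited). The gripper opens to 85 mm and grips with 20 to 120 N. Pads are 22 mm wide; open, the fingers measure 114 mm over their backs; the gripper's body (76 mm by 85 mm) begins 54 mm behind the grasp point. The pads swing forward as they close: fully open they stand 13 mm farther back than shut.
Start: joints at [-80.581, 15.837, -1.513, 72.651, 0, 84.076], TCP at [0.165, -0.603, 0.231] pointing down, gripper open.
Joint ranges: [-178.77, 178.77], [-48.84, 107.48], [-61.69, 71.31], [-111.58, 123.2], [-90, 87.43], [-180, 180]. Speed limits (degrees/s): [147.25, 147.25, 180, 180, 180, 180].

### API

Orientations are given as a 3x3 rotation matrix whose columns are the frame's x, y, z axes.
In Python, from rig import * gives the robot as it stands. The module is installed in compiled form; this text tells all that it offers.
- The arm moves only by the tool send_rows, never from a script. Its argument "deltas" is text: rows parted by semicolons, each of 7 numbers parted by spaces: the shift along the tool's x, y, z in m, then the turn, a rotation vector about the tool's x, y, z in degrees, then the opening, from 0 (shut) to 1 (fully open). A call has 1 to 12 rows; each row shifts and turns the commanded pose from where the row before left it, along the tool's axes as they then stand; what a row does not reach is not made up. A row lasts 1/10 s, in which the tool goes at most 50 mm and 8.59 degrees, less where a joint would pass 70% of its speed; a pose out of reach is approached as far as the arm can. A call with a gripper value outside its range is refused whole. The fingers move at their own pace and stop on an object; "grip_force" is the grip in N (left out, the last holds). Time passes only in rows, so rows that do not move let the fingers close. It gives the time, the measured TCP pose, the force and the opening at its end, in the units of the state.
- get_obs(): the state, without advancing time (a new reading comes with each control period).
- get_image(name): name is "scene" or "side" or "wrist"; returns (picture, depth): 400x640x3 uint8, blue, green, red; 400x640 float32, m along the optical axis (not along the pixel's ray), 0 where there is no reading.
- get_calibration(name): a dict with "fx", "fy", "cx", "cy" (pixels), "k1" (the pictures are not rectified: a ray, as slopes to the right and down, at radius r is drawn at 1 + k1 r^2 times it, then the intrinsics apply), "extrinsics" (4x4, takes a point from world to camera coordinates); the wrist camera has in their place "mount" (4x4, takes a point from camera to tool coordinates, whose origin is the TCP and whose axes are the flange's). Camera axes: x right, y down, z forward; pixel columns grow to the right and rows downward; lengths in m; the calibration is good to about 2 mm. A picture is of the moment at which its call begins: read the wrist's pose just before it. get_calibration takes no time and is no camera call.
- hand_in(): hands the job in, once; it reports no verdict.
The state is a dict: "time": time; "qpos": joint angles; "qd": joint speeds; "joint_torque": joint torques, N m; "tool_pos": TCP position; "tool_rot": TCP orientation; "contact_force": force on the tool from outside, world axes, zero at the start; "torque": the same for the moment, N m; "width": finger opening in m.
Only numpy, scipy, OpenCV 4.12 (cv2) and the standard library are available. Lean on these libraries where they do the work, as an engineer would, in place of code of your own. Each camera call takes 0.05 s, during which the arm holds its last target.

## Working session

There is one attempt and no reset: what is moved stays moved. The work goes in short steps, Python scripts to look and compute and a tool call to move; the robot and the scene stay as the last step left them, time stands still between calls to the robot, and variables do not carry over. Pictures are saved under pics/ and viewed, and the job is handed in when it is done.

Besides the shell and the picture viewer there is one more tool, called after ">>>" by a JSON object that holds its "name" and its "arguments", one argument or row to a line. send_rows: Moves the arm, as the interface text tells. Its arguments: {"type":"object","properties":{"deltas":{"type":"string"},"grip_force":{"type":"number"}},"required":["deltas"]}

```bash
mkdir -p pics
python3 - <<'E'
from rig import *
import cv2,numpy as np
o=get_obs();print(o)
for n in("scene","side"):
    im,d=get_image(n);cv2.imwrite(f"pics/{n}0.png",im);np.save(f"{n}0.npy",d)
    print(get_calibration(n))
print(get_calibration("wrist"))
E
```

```text
{'time': 0.0, 'qpos': array([-8.05832690e+01,  1.58805913e+01, -1.59732981e+00,  7.26513254e+01,
        2.00833929e-04,  8.40754163e+01]), 'qd': array([ 0.04800734,  0.05331539,  0.04594333,  0.01473997, -0.1455933 ,
        0.05277895]), 'joint_torque': array([-7.02272519e-04, -4.45507801e+01,  2.95206124e+01,  1.65022962e-02,
       -1.86999318e-04,  2.62394586e-06]), 'tool_pos': array([ 0.16521675, -0.6019614 ,  0.23013864]), 'tool_rot': array([[ 9.64366939e-01,  2.64568087e-01, -3.65618651e-04],
       [ 2.64568234e-01, -9.64364399e-01,  2.22595159e-03],
       [ 2.36326145e-04, -2.24336520e-03, -9.99997456e-01]]), 'contact_force': array([ 0.63242311, -0.55441136,  0.26762929]), 'torque': array([-0.01262187,  0.00109984, -0.00812335]), 'width': 0.08528972911815547}
{'fx': 506.99837570966264, 'fy': 506.99837570966264, 'cx': 316.63062756359267, 'cy': 195.2525034528101, 'k1': -0.11923949690287054, 'extrinsics': array([[ 0.45972099,  0.8880522 ,  0.00446181, -0.26325806],
       [ 0.77200276, -0.3971519 , -0.49626817, -0.42670194],
       [-0.43894002,  0.23158943, -0.86815782,  1.2
[... 243 characters left out ...]
037058,  0.01635088,  0.59747454],
       [-0.068235  ,  0.53960461, -0.83914889,  0.10323653],
       [ 0.07540285, -0.83591424, -0.54365595,  0.79362846],
       [ 0.        ,  0.        ,  0.        ,  1.        ]])}
{'fx': 284.5631580539339, 'fy': 284.5631580539339, 'cx': 317.9974064797372, 'cy': 199.83943306448887, 'k1': -0.05169108167759328, 'mount': array([[ 1.18406860e-04, -9.59434278e-01, -2.81932355e-01,
         7.02908156e-02],
       [ 9.99999797e-01, -6.27432268e-05,  6.33502452e-04,
         3.06317031e-04],
       [-6.25493314e-04, -2.81932373e-01,  9.59434076e-01,
        -1.43206831e-01],
       [ 0.00000000e+00,  0.00000000e+00,  0.00000000e+00,
         1.00000000e+00]])}
```

View pics/scene0.png

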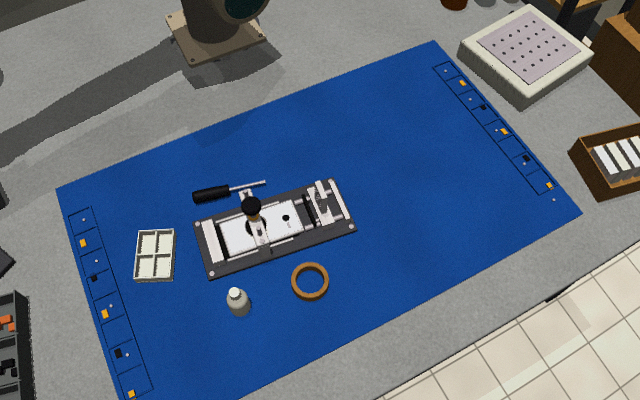

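View pics/side0.png

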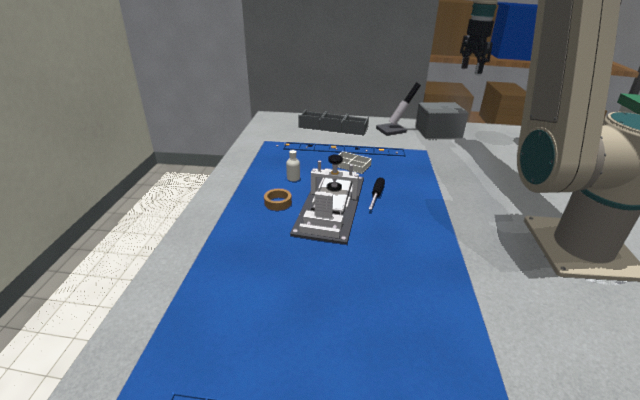

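The scene view shows the stop end on the left (~208,240), the knob at (251,205) and the jaw tab near (322,192). I'll enlarge it.

```bash
cat > h.py <<'E'
from rig import *
import cv2,numpy as np
def ray(n,px):
    c=get_calibration(n);K=np.array([[c['fx'],0,c['cx']],[0,c['fy'],c['cy']],[0,0,1]])
    p=cv2.undistortPoints(np.array([[px]],float),K,np.array([c['k1'],0,0,0.]))[0,0]
    v=np.array([p[0],p[1],1.])
    if 'mount' in c:
        o=get_obs();T=np.eye(4);T[:3,:3]=o['tool_rot'];T[:3,3]=o['tool_pos'];M=T@c['mount']
    else: M=np.linalg.inv(c['extrinsics'])
    return M[:3,3],M[:3,:3]@v
def onz(n,px,z):
    o,v=ray(n,px);return o+v*(z-o[2])/v[2]
def proj(n,P):
    c=get_calibration(n)
    if 'mount' in c:
        o=get_obs();T=np.eye(4);T[:3,:3]=o['tool_rot'];T[:3,3]=o['tool_pos'];E=np.linalg.inv(T@c['mount'])
    else:E=c['extrinsics']
    q=E[:3,:3]@P+E[:3,3];q=q[:2]/q[2];q=q*(1+c['k1']*(q@q))
    return q*[c['fx'],c['fy']]+[c['cx'],c['cy']]
E
python3 - <<'E'
import cv2
im=cv2.imread("pics/scene0.png")[165:295,180:370]
cv2.imwrite("pics/s0c.png",cv2.resize(im,None,fx=4.2,fy=4.2,interpolation=cv2.INTER_CUBIC))
E
```

```text
(no output)
```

View pics/s0c.png

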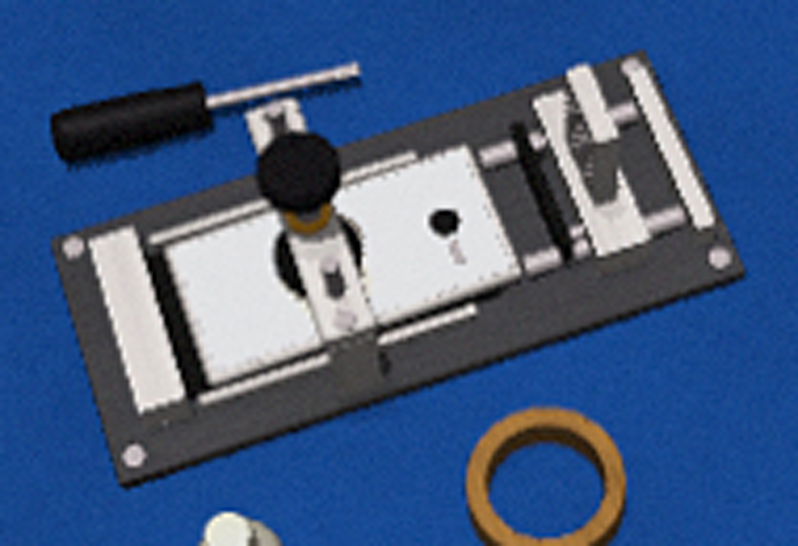

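Run:
```python
from h import *
f=lambda u,v:(180+(u+.5)/4.2-.5,165+(v+.5)/4.2-.5)
C=[f(53,240),f(120,482),f(645,52),f(745,268)]
W=np.array([onz("scene",c,.014) for c in C]);print(W.round(4))
# fixture local (x,y): axis y from left->right
y=(W[2]+W[3]-W[0]-W[1])/2;print(np.linalg.norm(y),np.linalg.norm(W[0]-W[1]),np.linalg.norm(W[2]-W[3]))
th=np.arctan2(-y[0],y[1]);print("yaw",np.degrees(th))
L=np.array([[-65,-115],[65,-115],[-65,185],[65,185]])/1e3
x=(W[1]+W[3]-W[0]-W[2])/2;print("xdir yaw",np.degrees(np.arctan2(x[1],x[0])))
R=np.array([[np.cos(th),-np.sin(th)],[np.sin(th),np.cos(th)]])
o=(W[:,:2]-L@R.T).mean(0);print("origin",o)
for nm,l,u in(("tabtop",.092,f(592,103)),("knob",.118,f(299,160)),):
    p=onz("scene",u,.004+l);print(nm,p.round(4),(R.T@(p[:2]-o)).round(4))
for nm,p in (("knobtop",(0,0,.118)),("tabtop",(0,.142,.092)),("post+",(.04,0,.102)),("post-",(-.04,0,.102))):
  P=np.r_[o+R@np.array(p[:2]),p[2]+.004]
  print(nm,P.round(4),proj("scene",P).round(1),((proj("scene",P)-[180,165])*4.2).round(0),proj("side",P).round(1))
```

```text
[[ 0.5054 -0.2407  0.014 ]
 [ 0.6315 -0.2567  0.014 ]
 [ 0.5412  0.0546  0.014 ]
 [ 0.6658  0.04    0.014 ]]
0.2980734130657079 0.1270816999836035 0.12551006154976938
yaw -6.755549698740236
xdir yaw -6.920180599404904
origin [ 0.5818594  -0.13545695]
tabtop [ 0.5973 -0.0051  0.096 ] [-0.      0.1313]
knob [ 0.5791 -0.1341  0.122 ] [-0.0029  0.0011]
knobtop [ 0.5819 -0.1355  0.122 ] [250.7 204.2] [297. 165.] [334.6 156.7]
tabtop [0.5986 0.0056 0.096 ] [326.  187.4] [613.  94.] [322.  195.3]
post+ [ 0.6216 -0.1402  0.106 ] [258.4 227.5] [329. 263.] [318.6 160.7]
post- [ 0.5421 -0.1308  0.106 ] [245.3 190.4] [274. 107.] [350.3 164.4]
```

>>> {"name": "send_rows", "arguments": {
  "deltas": "0.0352 -0.027 -0.00125 0 0 0 1;0.0352 -0.027 -0.00125 0 0 0 1;0.0352 -0.027 -0.00125 0 0 0 1;0.0352 -0.027 -0.00125 0 0 0 1;0.0352 -0.027 -0.00125 0 0 0 1;0.0352 -0.027 -0.00125 0 0 0 1;0.0352 -0.027 -0.00125 0 0 0 1;0.0352 -0.027 -0.00125 0 0 0 1"
}}

```text
time: 0.9
tool_pos: [0.3803, -0.3181, 0.241]
tool_rot: [[0.964, 0.264, -0.0], [0.264, -0.964, 0.0], [-0.0, -0.0, -1.0]]
contact_force: [0.3, -0.0, -0.0]
width: 0.0856
```

>>> {"name": "send_rows", "arguments": {
  "deltas": "0.0352 -0.027 -0.00125 0 0 0 0;0.0352 -0.027 -0.00125 0 0 0 0;0.0352 -0.027 -0.00125 0 0 0 0;0.0352 -0.027 -0.00125 0 0 0 0;0.0352 -0.027 -0.00125 0 0 0 0;0.0352 -0.027 -0.00125 0 0 0 0;0.0352 -0.027 -0.00125 0 0 0 0;0.0352 -0.027 -0.00125 0 0 0 0;0 0 0 0 0 -8.5 0;0 0 0 0 0 -8.5 0;0 0 0 0 0 -8.5 0;0 0 0 0 0 -8.5 0"
}}

```text
time: 2.1
tool_pos: [0.5938, -0.0367, 0.2506]
tool_rot: [[0.646, 0.763, -0.001], [0.763, -0.646, 0.0], [-0.001, -0.001, -1.0]]
contact_force: [-0.8, 0.7, 0.0]
width: -0.0001
```

>>> {"name": "send_rows", "arguments": {
  "deltas": "0 0 0 0 0 -8.5 0;0 0 0 0 0 -8.5 0;0 0 0 0 0 -8.5 0;0 0 0 0 0 -8.5 0;0 0 0 0 0 -8.5 0;0 0 0 0 0 -8.5 0;0 0 0 0 0 -8.5 0;0 0 0 0 0 -8.5 0;0 0 0 0 0 -8.5 0;0 0 0 0 0 -8.5 0;0 0 0 0 0 -8.5 0;0 0 0 0 0 -8.5 0"
}}

```text
time: 3.3
tool_pos: [0.5937, -0.037, 0.2506]
tool_rot: [[-0.88, 0.474, -0.001], [0.474, 0.88, 0.0], [0.001, -0.0, -1.0]]
contact_force: [-0.1, 0.2, -0.1]
width: -0.0
```

>>> {"name": "send_rows", "arguments": {
  "deltas": "0 0 0 0 0 -8.5 0;0 0 0 0 0 -8.5 0;0 0 0 0 0 -8.5 0;0 0 0 0 0 -8.5 0;0 0 0 0 0 -8.5 0;0 0 0 0 0 -8.5 0;0 0 0 0 0 -8.5 0;0 0 0 0 0 -8.5 0;0 0 0 0 0 -8.5 0;0 0 0 0 0 -8.5 0;0 0 0 0 0 -8.5 0;0 0 0 0 0 -8.5 0"
}}

```text
time: 4.5
tool_pos: [0.5937, -0.037, 0.2506]
tool_rot: [[-0.281, -0.96, -0.001], [-0.96, 0.281, 0.0], [0.0, 0.001, -1.0]]
contact_force: [-0.5, 1.2, 0.4]
width: -0.0001
```

>>> {"name": "send_rows", "arguments": {
  "deltas": "0 0 0 0 0 -8.5 0;0 0 0 0 0 0 0"
}}

```text
time: 4.7
tool_pos: [0.5938, -0.037, 0.2507]
tool_rot: [[-0.142, -0.99, -0.001], [-0.99, 0.142, 0.0], [-0.0, 0.001, -1.0]]
contact_force: [-0.0, 0.2, 0.5]
width: 0.0002
```

Run:
```python
from h import *
o=get_obs();print(o['time'],o['qpos'].round(2),o['tool_pos'],o['tool_rot'].round(4),o['contact_force'].round(2),o['width'])
im,d=get_image("wrist");cv2.imwrite("pics/w1.png",im);np.save("w1.npy",d)
```

```text
4.7 [ -9.79  12.31  -3.69  74.07   0.   -91.62] [ 0.59376071 -0.03698703  0.25069722] [[-1.421e-01 -9.899e-01 -1.200e-03]
 [-9.899e-01  1.421e-01  3.000e-04]
 [-1.000e-04  1.200e-03 -1.000e+00]] [-0.    0.15  0.5 ] 0.00016166475127078175
```

View pics/w1.png

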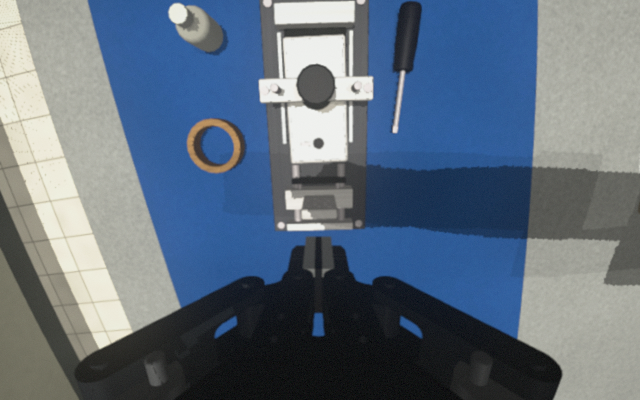

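Wrist view: the whole fixture is visible, with the knob at (316,86), posts at (275,88) and (357,88), the tab at ~(319,208), and base screws. I'll enlarge it to refine the pose.

Run:
```python
import cv2
im=cv2.imread("pics/w1.png")
cv2.imwrite("pics/w1a.png",cv2.resize(im[0:120,250:390],None,fx=5,fy=5,interpolation=cv2.INTER_CUBIC))
cv2.imwrite("pics/w1b.png",cv2.resize(im[120:240,250:390],None,fx=5,fy=5,interpolation=cv2.INTER_CUBIC))
```

```text
(no output)
```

View pics/w1a.png

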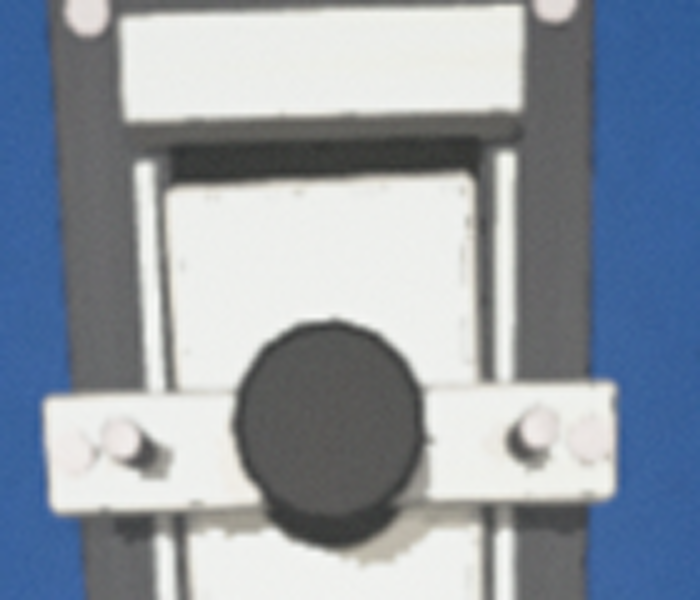

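View pics/w1b.png

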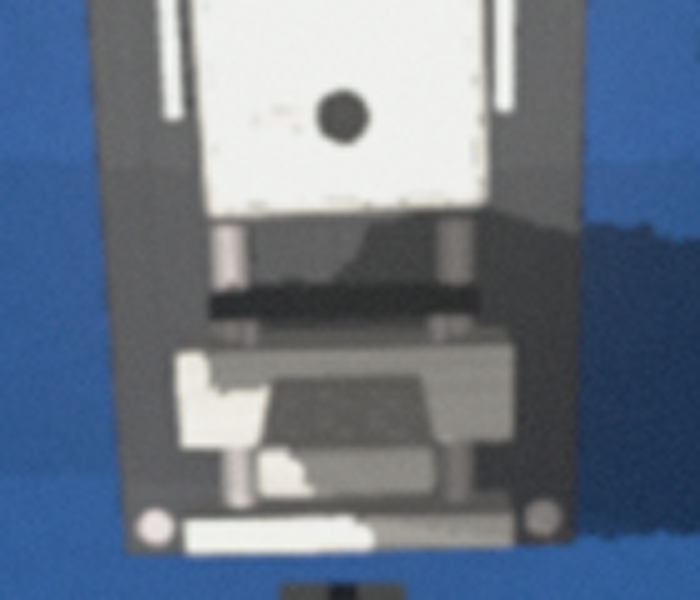

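```bash
cat > fit1.py <<'E'
from h import *
from scipy.optimize import least_squares
a=lambda u,v,y0=0:np.array([250+(u+.5)/5-.5,y0+(v+.5)/5-.5])
pts=[((0,0,.118),a(329,420)),((.04,0,.102),a(123,438)),((-.04,0,.102),a(542,425)),
((.045,-.075,.032),a(126,124)),((-.045,-.075,.032),a(523,110)),
((.065,.185,.010),a(127,553,120)),((-.065,.185,.010),a(574,545,120)),
((.060,-.012,.074),a(42,398)),((-.060,-.012,.074),a(614,380)),((.060,.012,.074),a(55,514)),((-.060,.012,.074),a(616,497))]
def Rz(t):return np.array([[np.cos(t),-np.sin(t),0],[np.sin(t),np.cos(t),0],[0,0,1]])
def W(p,l):return np.r_[p[:2],.004]+Rz(p[2])@np.array(l)
W_=W
f=lambda p:np.concatenate([proj("wrist",W(p,l))-u for l,u in pts])
if __name__=="__main__":
    r=least_squares(f,[.58,-.135,-.118],loss='soft_l1');p=r.x
    print(p[:2],np.degrees(p[2]));print(f(p).reshape(-1,2).round(2))
    np.save("pose.npy",p)
    Ri=Rz(p[2]).T
    for nm,h,u in(("tabtop",.092,a(347,470,120)),("tab top far edge",.092,a(347,495,120)),("tab top near edge",.092,a(347,447,120)),("handset edge",.023,a(350,215,120)),("face top front",.032,a(345,286,120)),("face top back",.032,a(345,314,120)),("handset -y edge",.023,a(320,180)),("camerahole",.023,a(343,116,120))):
        q=onz("wrist",u,h+.004);print(nm,(Ri@(q-np.r_[p[:2],0.004])).round(4))
E
python3 fit1.py
```

```text
[ 0.58006633 -0.13713428] -6.804448150418071
[[ 0.3   0.38]
 [-0.35 -0.03]
 [-0.17  0.21]
 [-0.25 -0.39]
 [-0.05  0.09]
 [-0.27  0.86]
 [ 0.68  0.19]
 [-0.05 -0.8 ]
 [ 1.08 -0.46]
 [-0.91  0.03]
 [ 0.23  0.28]]
tabtop [0.0003 0.1318 0.092 ]
tab top far edge [0.0004 0.1377 0.092 ]
tab top near edge [1.000e-04 1.264e-01 9.200e-02]
handset edge [-0.002   0.0859  0.023 ]
face top front [-0.0002  0.1027  0.032 ]
face top back [-0.      0.1101  0.032 ]
handset -y edge [ 0.0013 -0.0638  0.023 ]
camerahole [-0.0008  0.0605  0.023 ]
```

>>> {"name": "send_rows", "arguments": {
  "deltas": "0 0 0 0 0 -1.36 0;-0.03 0.0017 0 0 0 0 0;-0.03 0 0 0 0 0 0;0 0 0.04 0 0 0 0;0 0 0.04 0 0 0 0;0 0 0.04 0 0 0 0;0 0 0.03 0 0 0 0;0 0 0 0 0 0 0;0 0 0 0 0 0 0",
  "grip_force": 60
}}

```text
time: 5.65
tool_pos: [0.5994, 0.0227, 0.1014]
tool_rot: [[-0.119, -0.993, -0.001], [-0.993, 0.119, 0.0], [0.0, 0.001, -1.0]]
contact_force: [0.8, 0.5, 1.2]
width: -0.0002
```

```bash
cat > st.py <<'E'
from fit1 import *
def st():
    p=np.load("pose.npy");Ri=Rz(p[2]).T;o=get_obs()
    print(round(o['time'],2),"fix(mm)",(1e3*Ri@(o['tool_pos']-np.r_[p[:2],.004])).round(2),"F",(Ri@o['contact_force']).round(2),"rotfix",(Ri@o['tool_rot']).round(3).tolist())
st()
E
python3 st.py
python3 - <<'E'
from h import *
im,d=get_image("wrist");cv2.imwrite("pics/w2.png",im)
im,d=get_image("side");cv2.imwrite("pics/side2.png",cv2.resize(im[120:260,250:430],None,fx=4,fy=4,interpolation=cv2.INTER_CUBIC))
E
```

```text
5.65 fix(mm) [  0.25 161.01  97.35] F [0.71 0.6  1.23] rotfix [[-0.0, -1.0, -0.001], [-1.0, 0.0, -0.0], [0.0, 0.001, -1.0]]
```

View pics/w2.png

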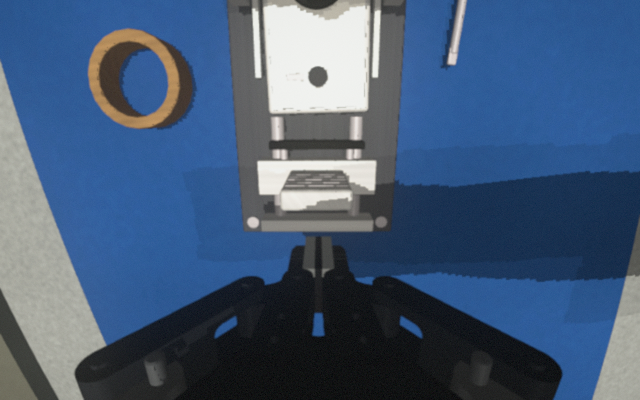

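View pics/side2.png

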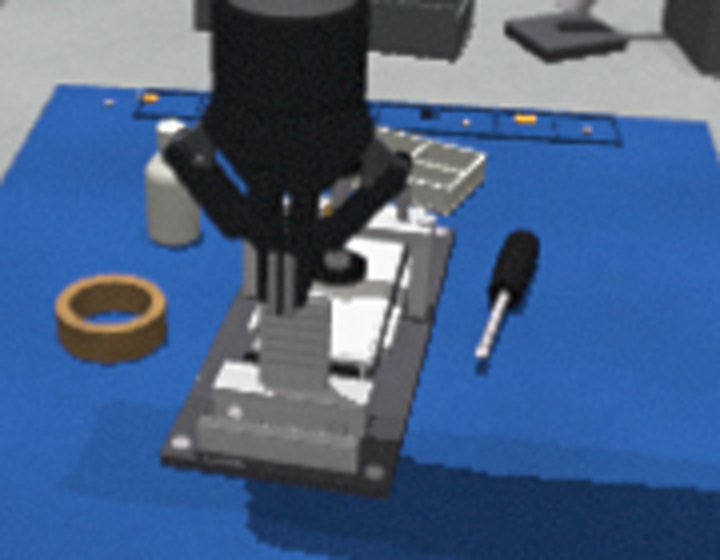

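>>> {"name": "send_rows", "arguments": {
  "deltas": "0 0 0.03 0 0 0 0;0 0 0.022 0 0 0 0;0.004 0 0 0 0 0 0;0.004 0 0 0 0 0 0;0 0 0 0 0 0 0"
}}

```text
time: 6.25
tool_pos: [0.6006, 0.0142, 0.0516]
tool_rot: [[-0.119, -0.993, 0.004], [-0.993, 0.119, -0.0], [-0.0, -0.004, -1.0]]
contact_force: [0.7, 1.0, -0.9]
width: -0.0
```

```bash
python3 st.py
```

```text
6.25 fix(mm) [  2.41 152.66  47.63] F [ 0.53  1.07 -0.88] rotfix [[-0.001, -1.0, 0.004], [-1.0, 0.001, 0.0], [-0.0, -0.004, -1.0]]
```

>>> {"name": "send_rows", "arguments": {
  "deltas": "0.002 0 0 0 0 0 0;0.002 0 0 0 0 0 0;0 0 0 0 0 0 0"
}}

```text
time: 6.55
tool_pos: [0.6004, 0.0127, 0.0517]
tool_rot: [[-0.117, -0.993, 0.005], [-0.993, 0.117, 0.005], [-0.005, -0.004, -1.0]]
contact_force: [0.0, 6.5, 2.5]
width: -0.0
```

```bash
python3 st.py
```

```text
6.55 fix(mm) [  2.44 151.16  47.67] F [-0.75  6.49  2.51] rotfix [[0.001, -1.0, 0.004], [-1.0, -0.001, 0.005], [-0.005, -0.004, -1.0]]
```

>>> {"name": "send_rows", "arguments": {
  "deltas": "0.002 0 0 0 0 0 0;0.002 0 0 0 0 0 0;0 0 0 0 0 0 0"
}}

```text
time: 6.85
tool_pos: [0.5999, 0.009, 0.0517]
tool_rot: [[-0.117, -0.993, 0.005], [-0.993, 0.117, 0.005], [-0.005, -0.004, -1.0]]
contact_force: [0.1, 7.7, 3.0]
width: -0.0001
```

```bash
python3 st.py
```

```text
6.85 fix(mm) [  2.42 147.43  47.67] F [-0.82  7.62  2.98] rotfix [[0.002, -1.0, 0.004], [-1.0, -0.002, 0.005], [-0.005, -0.004, -1.0]]
```

>>> {"name": "send_rows", "arguments": {
  "deltas": "0.004 0 0 0 0 0 0;0.004 0 0 0 0 0 0;0.004 0 0 0 0 0 0;0.004 0 0 0 0 0 0;0.002 0 0 0 0 0 0;0 0 0 0 0 0 0"
}}

```text
time: 7.45
tool_pos: [0.5978, -0.0088, 0.0517]
tool_rot: [[-0.117, -0.993, 0.005], [-0.993, 0.117, 0.005], [-0.006, -0.004, -1.0]]
contact_force: [1.5, 6.7, 3.2]
width: -0.0
```

```bash
python3 st.py;  python3 - <<'E'
from h import *
im,d=get_image("wrist");cv2.imwrite("pics/w3.png",im)
cv2.imwrite("pics/w3b.png",cv2.resize(im[0:240,230:410],None,fx=2.5*1.7,fy=2.5,interpolation=cv2.INTER_CUBIC))
im,d=get_image("scene");cv2.imwrite("pics/s3.png",cv2.resize(im[165:295,180:370],None,fx=4.2,fy=4.2,interpolation=cv2.INTER_CUBIC))
E
```

```text
7.45 fix(mm) [  2.44 129.54  47.66] F [0.71 6.82 3.21] rotfix [[0.002, -1.0, 0.004], [-1.0, -0.002, 0.006], [-0.006, -0.004, -1.0]]
```

View pics/w3.png

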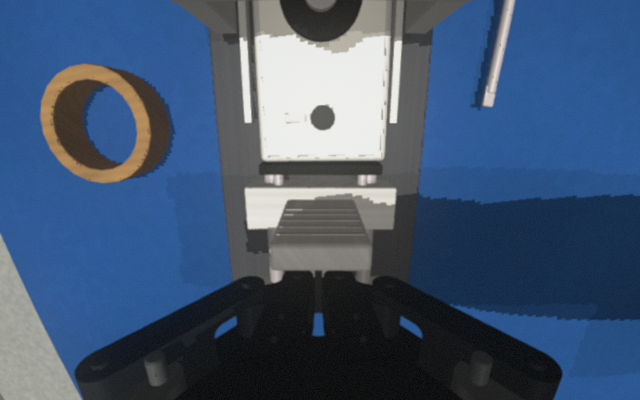

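View pics/s3.png

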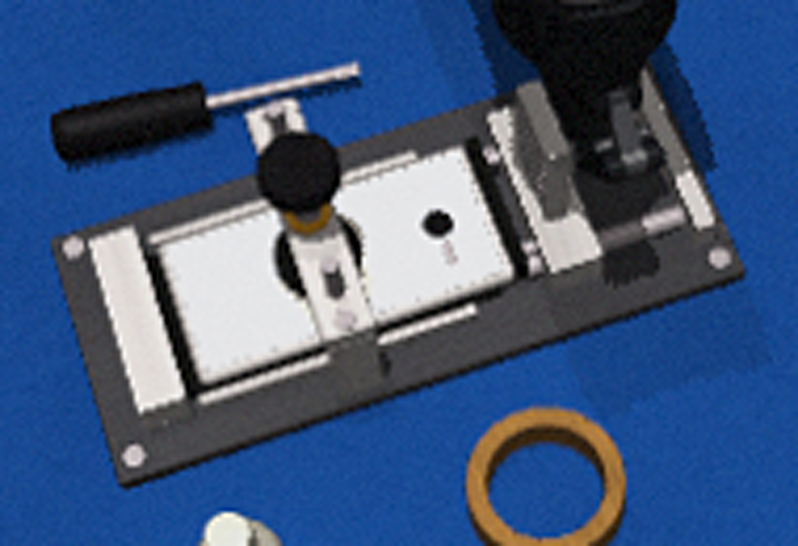

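```bash
cat > m.py <<'E'
from st import *
p=np.load("pose.npy");Ri=Rz(p[2]).T
def m(u,h):
    q=onz("wrist",u,h+.004);return (1e3*Ri@(q-np.r_[p[:2],.004])).round(2)
E
python3 - <<'E'
from m import *
im=cv2.imread("pics/w3.png")
cv2.imwrite("pics/w3c.png",cv2.resize(im[110:290,240:400],None,fx=4,fy=3.3,interpolation=cv2.INTER_CUBIC))
g=cv2.cvtColor(im,cv2.COLOR_BGR2GRAY)
print(g[150:290,330])
for v,h,n in((161,.023,"handset edge"),(164,.032,"face front"),(175,.032,"face back"),(247,.092,"tabnear"),(271,.092,"tabfar"),):
    print(n,m((325,v),h))
E
```

```text
7.55 fix(mm) [  2.44 129.52  47.65] F [-0.85  7.05  3.37] rotfix [[0.002, -1.0, 0.004], [-1.0, -0.002, 0.006], [-0.006, -0.004, -1.0]]
[237 237 237 238 226 206 219 230 224 201 147  86  60  55  57  61  66  65
  64  65  64  65  62  63  73  89  95  98  97  99  97  94  96  97  97  96
 103 140 195 225 226 223 219 218 210 171 135 129 128 113  96  92  91  88
  90  90  87  85  88 101  99  91  86  85 100  96  89  87  83  86  99  97
  87  87  84  82  94 101  92  84  83  82  79  82 107  99  86  83  84  84
  81  84  84  91  97 104 108 115 122 129 129 128 129 128 128 129 129 129
 129 131 128 130 129 129 130 129 127 131 126 113  82  46  28  29  29  27
  24  31  29  31  27  23  23  26  30  25  26  25  24  26]
handset edge [-2.58 82.49 23.  ]
face front [-2.4  82.78 32.  ]
face back [-2.46 89.06 32.  ]
tabnear [ -1.43 104.56  92.  ]
tabfar [ -1.52 114.91  92.  ]
```

View pics/w3c.png

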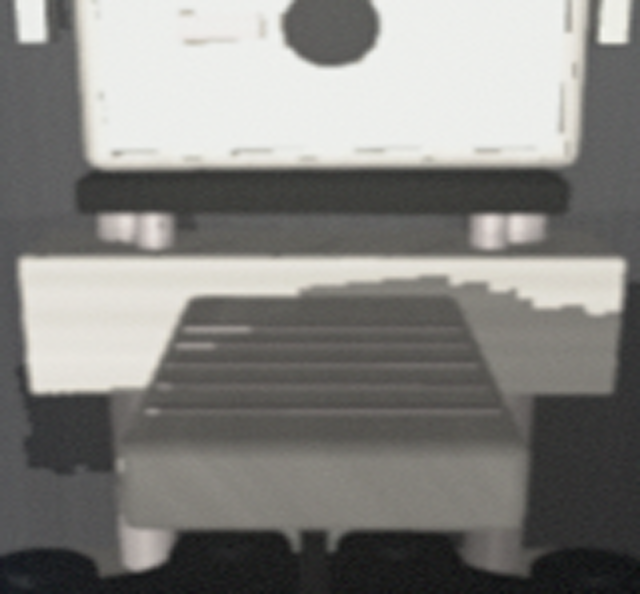

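>>> {"name": "send_rows", "arguments": {
  "deltas": "0.002 0 0 0 0 0 0;0.002 0 0 0 0 0 0;0.001 0 0 0 0 0 0;0 0 0 0 0 0 0"
}}

```text
time: 7.95
tool_pos: [0.5973, -0.0135, 0.0517]
tool_rot: [[-0.117, -0.993, 0.005], [-0.993, 0.117, 0.006], [-0.006, -0.004, -1.0]]
contact_force: [1.4, 9.2, 4.3]
width: 0.0002
```

```bash
python3 st.py
```

```text
7.95 fix(mm) [  2.44 124.79  47.67] F [0.31 9.26 4.29] rotfix [[0.002, -1.0, 0.004], [-1.0, -0.002, 0.006], [-0.006, -0.004, -1.0]]
```

>>> {"name": "send_rows", "arguments": {
  "deltas": "0.001 0 0 0 0 0 0;0 0 0 0 0 0 0"
}}

```text
time: 8.15
tool_pos: [0.5972, -0.0144, 0.0517]
tool_rot: [[-0.117, -0.993, 0.005], [-0.993, 0.117, 0.006], [-0.006, -0.005, -1.0]]
contact_force: [0.6, 8.8, 2.7]
width: -0.0001
```

```bash
python3 st.py
```

```text
8.15 fix(mm) [  2.47 123.87  47.71] F [-0.43  8.8   2.68] rotfix [[0.002, -1.0, 0.005], [-1.0, -0.002, 0.006], [-0.006, -0.005, -1.0]]
```

>>> {"name": "send_rows", "arguments": {
  "deltas": "0.001 0 0 0 0 0 0;0 0 0 0 0 0 0"
}}

```text
time: 8.35
tool_pos: [0.5971, -0.0154, 0.0517]
tool_rot: [[-0.116, -0.993, 0.005], [-0.993, 0.116, 0.006], [-0.006, -0.004, -1.0]]
contact_force: [0.9, 8.7, 2.9]
width: -0.0002
```

```bash
python3 st.py
```

```text
8.35 fix(mm) [  2.45 122.9   47.68] F [-0.14  8.7   2.9 ] rotfix [[0.002, -1.0, 0.004], [-1.0, -0.002, 0.006], [-0.006, -0.004, -1.0]]
```

>>> {"name": "send_rows", "arguments": {
  "deltas": "0.001 0 0 0 0 0 0;0 0 0 0 0 0 0"
}}

```text
time: 8.55
tool_pos: [0.5969, -0.0164, 0.0517]
tool_rot: [[-0.117, -0.993, 0.005], [-0.993, 0.117, 0.006], [-0.006, -0.004, -1.0]]
contact_force: [1.5, 8.7, 2.9]
width: 0.0001
```

```bash
python3 st.py
```

```text
8.55 fix(mm) [  2.44 121.88  47.67] F [0.49 8.84 2.92] rotfix [[0.002, -1.0, 0.004], [-1.0, -0.002, 0.006], [-0.006, -0.004, -1.0]]
```

>>> {"name": "send_rows", "arguments": {
  "deltas": "0.001 0 0 0 0 0 0;0 0 0 0 0 0 0"
}}

```text
time: 8.75
tool_pos: [0.5968, -0.0173, 0.0517]
tool_rot: [[-0.116, -0.993, 0.005], [-0.993, 0.116, 0.006], [-0.007, -0.004, -1.0]]
contact_force: [0.7, 9.6, 3.0]
width: 0.0001
```

```bash
python3 st.py
```

```text
8.75 fix(mm) [  2.44 121.02  47.69] F [-0.47  9.61  2.97] rotfix [[0.002, -1.0, 0.004], [-1.0, -0.002, 0.007], [-0.007, -0.004, -1.0]]
```

>>> {"name": "send_rows", "arguments": {
  "deltas": "0.001 0 0 0 0 0 0;0 0 0 0 0 0 0"
}}

```text
time: 8.95
tool_pos: [0.5967, -0.018, 0.0517]
tool_rot: [[-0.116, -0.993, 0.005], [-0.993, 0.116, 0.007], [-0.007, -0.004, -1.0]]
contact_force: [1.0, 9.7, 3.5]
width: -0.0001
```

```bash
python3 st.py
```

```text
8.95 fix(mm) [  2.43 120.27  47.69] F [-0.18  9.76  3.5 ] rotfix [[0.002, -1.0, 0.004], [-1.0, -0.002, 0.007], [-0.007, -0.004, -1.0]]
```

>>> {"name": "send_rows", "arguments": {
  "deltas": "0.001 0 0 0 0 0 0;0 0 0 0 0 0 0"
}}

```text
time: 9.15
tool_pos: [0.5966, -0.0187, 0.0517]
tool_rot: [[-0.116, -0.993, 0.005], [-0.993, 0.116, 0.007], [-0.008, -0.004, -1.0]]
contact_force: [1.1, 10.7, 2.8]
width: 0.0001
```

```bash
python3 st.py;  python3 - <<'E'
from h import *
im,d=get_image("wrist");cv2.imwrite("pics/w4.png",im)
cv2.imwrite("pics/w4c.png",cv2.resize(im[90:290,240:400],None,fx=4,fy=3,interpolation=cv2.INTER_CUBIC))
g=cv2.cvtColor(im,cv2.COLOR_BGR2GRAY)
print(g[120:210,330]); print(g[225:280,340])
E
```

```text
9.15 fix(mm) [  2.41 119.56  47.7 ] F [-0.15 10.72  2.76] rotfix [[0.002, -1.0, 0.004], [-1.0, -0.002, 0.008], [-0.008, -0.004, -1.0]]
[ 94  92  96  94  93  92  95  91  92  94  92 117 175 226 236 238 237 237
 237 237 238 238 238 237 238 238 237 238 237 238 237 237 238 237 237 237
 236 238 234 219 224 233 229 214 179 123  69  57  59  62  65  64  62  65
  63  64  64  64  68  86  98  97  98  96  96 100 105 148 200 225 226 224
 221 218 210 172 134 129 130 114  96  91  90  89  91  89  89  86  87  99]
[ 82  88  95  94  85  85  83  78  83  96  94  85  85  86  82  85  83  85
  89  93 103 108 115 121 128 129 131 129 128 127 127 126 128 129 128 128
 126 127 125 125 124 124 123 125 119  93  56  33  29  26  30  31  30  33
  32]
```

View pics/w4c.png

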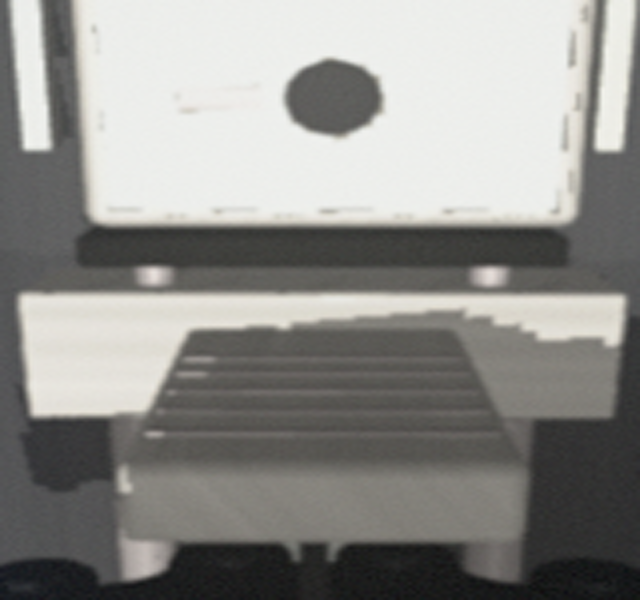

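>>> {"name": "send_rows", "arguments": {
  "deltas": "0.001 0 0 0 0 0 0;0.001 0 0 0 0 0 0;0.0006 0 0 0 0 0 0;0 0 0 0 0 0 0"
}}

```text
time: 9.6
tool_pos: [0.5964, -0.0206, 0.0517]
tool_rot: [[-0.116, -0.993, 0.006], [-0.993, 0.116, 0.009], [-0.009, -0.005, -1.0]]
contact_force: [0.9, 12.0, 3.7]
width: 0.0
```

```bash
python3 st.py;  python3 - <<'E'
from m import *
im,d=get_image("wrist");cv2.imwrite("pics/w5.png",im)
cv2.imwrite("pics/w5c.png",cv2.resize(im[90:290,240:400],None,fx=4,fy=3,interpolation=cv2.INTER_CUBIC))
g=cv2.cvtColor(im,cv2.COLOR_BGR2GRAY)
print(g[120:210,330]); print(g[225:280,340])
E
```

```text
9.6 fix(mm) [  2.43 117.66  47.72] F [-0.54 12.05  3.69] rotfix [[0.003, -1.0, 0.005], [-1.0, -0.003, 0.009], [-0.009, -0.005, -1.0]]
9.6 fix(mm) [  2.43 117.66  47.72] F [-0.54 12.05  3.69] rotfix [[0.003, -1.0, 0.005], [-1.0, -0.003, 0.009], [-0.009, -0.005, -1.0]]
[ 92  93  92  92  91  96  95  92  94  91  94  91  93  92 105 152 214 235
 240 238 237 238 237 238 237 237 237 238 238 238 238 237 237 238 238 238
 238 238 237 237 238 233 221 223 234 230 216 179 123  73  55  58  59  64
  61  65  64  64  65  62  62  63  85  97 100  97 107 152 200 225 228 219
 175 137 131 132 130 132 130 113  95  89  91  88  92  87  90  87  88 101]
[ 82  87 101  96  86  86  82  79  81  98  99  90  84  86  85  85  85  82
  88  94 103 108 114 121 128 127 130 129 127 126 128 128 127 125 130 126
 127 128 126 127 124 125 125 123 119 106  65  31  32  26  30  38  33  36
  28]
```

View pics/w5c.png

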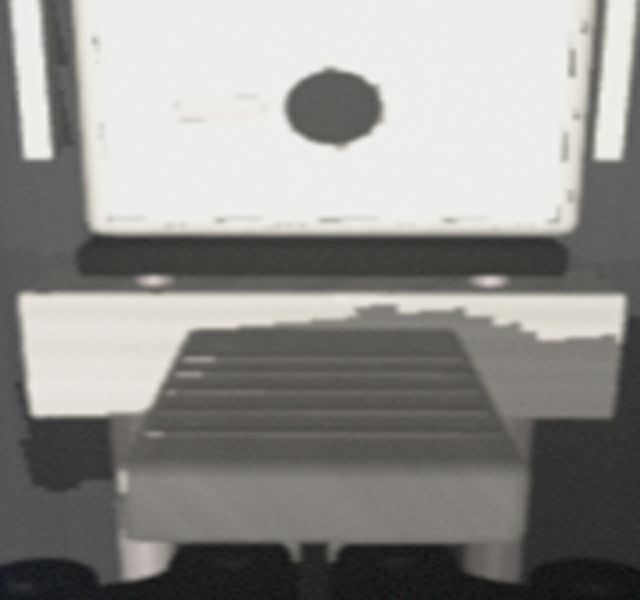

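Run:
```python
from h import *
import fit1
p=np.load("pose.npy");c=get_calibration("wrist")
def pr(tcp,Rf,P):
    T=np.eye(4);T[:3,:3]=Rf;T[:3,3]=tcp;E=np.linalg.inv(T@c['mount'])
    q=E[:3,:3]@P+E[:3,3];q=q[:2]/q[2];q=q*(1+c['k1']*(q@q));return q[1]*c['fy']+c['cy']
R=np.array([[0,-1,0],[-1,0,0],[0,0,-1.]])
from scipy.optimize import brentq
def y(tcp,R,v,h): return 1e3*brentq(lambda y:pr(tcp,R,np.array([0,y,h]))-v,0,.16)
g=cv2.cvtColor(cv2.imread("pics/w2.png"),6);print(g[135:175,340],g[135:175,330],g[135:175,300])
t=lambda a:np.array(a)/1e3
def Rr(a): # tilt: rotfix
    return np.array(a)
R3=Rr([[0.002,-1,.004],[-1,-.002,.006],[-.006,-.004,-1]]);R5=Rr([[.003,-1,.005],[-1,-.003,.009],[-.009,-.005,-1]])
R4=Rr([[.002,-1,.004],[-1,-.002,.008],[-.008,-.004,-1]])
for n,tc,RR,vs in(("w3",(2.44,129.5,47.65),R3,(160.5,174.5,187.6)),("w4",(2.41,119.56,47.7),R4,(165.2,178.7,187.5)),("w5",(2.43,117.66,47.72),R5,(168.2,181.8,187.4))):
    hs=(.023,.032,.032);print(n,[round(y(t(tc),RR,v,h),2) for v,h in zip(vs,hs)])
```

```text
[100 101  99  97  83  60  55  57  59  57  57  57  58  62  82  95  96  98
  97 100  98  98  93  95 106 165 225 239 240 238 232 227 226 228 212 159
 107  90  92  97] [100 100 102 102  82  62  58  58  57  62  58  57  56  62  84  99 100 100
  97  99  98  97  97  95 113 167 226 239 240 238 236 236 238 237 220 160
 107  95 103 126] [ 99 100  99  98  83  60  53  58  59  61  59  57  59  60  77  89  98 101
  99  97 101  98  98  96 105 153 222 238 240 238 238 237 238 238 225 165
 106  91 104 134]
w3 [82.19, 88.76, 96.4]
w4 [75.09, 81.27, 86.43]
w5 [75.0, 81.19, 84.48]
```

Run:
```python
from h import *
c=get_calibration("wrist")
from scipy.optimize import brentq
def pr(tcp,Rf,P):
    T=np.eye(4);T[:3,:3]=Rf;T[:3,3]=tcp;E=np.linalg.inv(T@c['mount'])
    q=E[:3,:3]@P+E[:3,3];q=q[:2]/q[2];q=q*(1+c['k1']*(q@q));return q[1]*c['fy']+c['cy']
R=np.array([[0,-1,0],[-1,0,-.0],[0,0,-1.]])
print([1e3*brentq(lambda y:pr(np.array([.25,161,97.35])/1e3,R,np.array([0,y,.032]))-v,0,.16) for v in(139.2,148.9,159.8)])
```

```text
[104.20685356935739, 111.15025877809715, 119.09596796738052]
```

>>> {"name": "send_rows", "arguments": {
  "deltas": "-0.006 0 0 0 0 0 0;-0.008 0 0 0 0 0 0;0 0 -0.03 0 0 0 0;0 0 -0.04 0 0 0 0;0 0 -0.04 0 0 0 0;0 0 0 0 0 0 0"
}}

```text
time: 10.25
tool_pos: [0.6007, -0.0115, 0.1666]
tool_rot: [[-0.119, -0.993, 0.013], [-0.993, 0.119, -0.002], [0.001, -0.013, -1.0]]
contact_force: [2.0, -0.9, 1.4]
width: 0.0003
```

```bash
python3 st.py
```

```text
10.25 fix(mm) [  5.57 127.24 162.62] F [ 2.08 -0.62  1.42] rotfix [[-0.0, -1.0, 0.013], [-1.0, 0.0, -0.001], [0.001, -0.013, -1.0]]
```

>>> {"name": "send_rows", "arguments": {
  "deltas": "0 0 0 -0.75 0 0 0;0.02 0.0056 0 0 0 0 0;0.02 0 0 0 0 0 0;0.02 0 0 0 0 0 0;0.02 0 0 0 0 0 0;0.02 0 0 0 0 0 0;0.02 0 0 0 0 0 0;0.007 0 0 0 0 0 0;0 0 0 0 0 0 0;0 0 0 0 0 0 0"
}}

```text
time: 11.25
tool_pos: [0.5745, -0.1355, 0.1585]
tool_rot: [[-0.118, -0.993, -0.015], [-0.993, 0.118, 0.003], [-0.001, 0.015, -1.0]]
contact_force: [-0.7, 0.2, 0.3]
width: -0.0003
```

```bash
python3 st.py;  python3 - <<'E'
from m import *
im,d=get_image("wrist");cv2.imwrite("pics/w6.png",im)
im,d=get_image("scene");cv2.imwrite("pics/s6.png",cv2.resize(im[125:295,180:370],None,fx=4.2,fy=3.5,interpolation=cv2.INTER_CUBIC))
E
```

```text
11.25 fix(mm) [ -5.69   1.   154.52] F [-0.7   0.11  0.35] rotfix [[0.0, -1.0, -0.015], [-1.0, -0.0, 0.001], [-0.001, 0.015, -1.0]]
11.25 fix(mm) [ -5.69   1.   154.52] F [-0.7   0.11  0.35] rotfix [[0.0, -1.0, -0.015], [-1.0, -0.0, 0.001], [-0.001, 0.015, -1.0]]
```

View pics/w6.png

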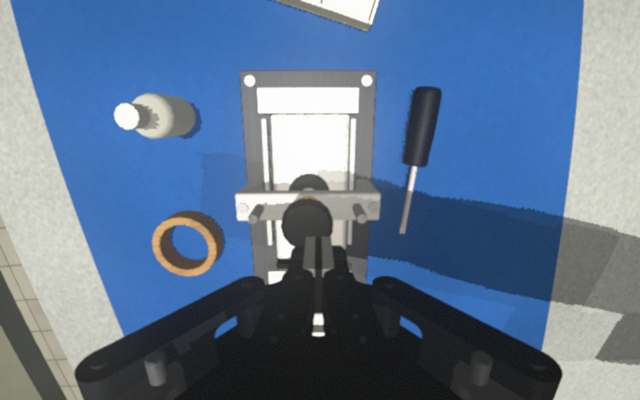

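View pics/s6.png

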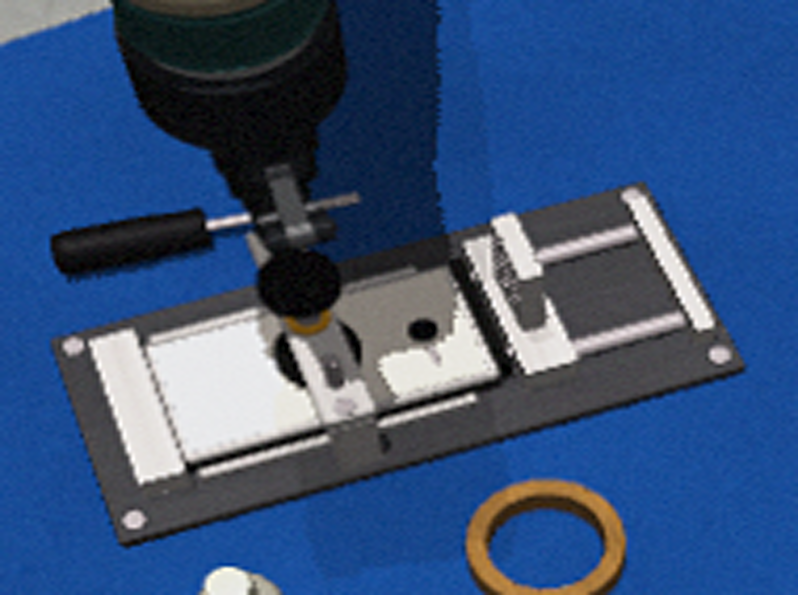

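>>> {"name": "send_rows", "arguments": {
  "deltas": "0 0 0 0 0 0 0;0 0 0 0 0 0 0"
}}

```text
time: 11.55
tool_pos: [0.5751, -0.1355, 0.1595]
tool_rot: [[-0.117, -0.993, -0.013], [-0.993, 0.117, 0.002], [-0.0, 0.013, -1.0]]
contact_force: [0.2, -0.5, -0.4]
width: -0.0004
```

```bash
python3 st.py
```

```text
11.55 fix(mm) [ -5.09   1.03 155.45] F [ 0.29 -0.48 -0.43] rotfix [[0.001, -1.0, -0.013], [-1.0, -0.001, 0.0], [-0.0, 0.013, -1.0]]
```

>>> {"name": "send_rows", "arguments": {
  "deltas": "0.001 -0.005 0 0.75 0 0 0;0 0 0 0 0 0 0;0 0 0 0 0 0 0;0 0 0 0 0 0 0;0 0 0 0 0 0 0"
}}

```text
time: 12.05
tool_pos: [0.5798, -0.1377, 0.1593]
tool_rot: [[-0.118, -0.993, -0.0], [-0.993, 0.118, 0.0], [-0.0, 0.0, -1.0]]
contact_force: [-0.5, 0.6, 0.3]
width: 0.0002
```

```bash
python3 st.py
```

```text
12.05 fix(mm) [ -0.16  -0.61 155.32] F [-0.58  0.53  0.28] rotfix [[0.0, -1.0, -0.0], [-1.0, -0.0, 0.0], [-0.0, 0.0, -1.0]]
```

>>> {"name": "send_rows", "arguments": {
  "deltas": "0 0 0.015 0 0 0 0;0 0 0.012 0 0 0 0;0 0 0.005 0 0 0 0;0 0 0 0 0 0 0;0 0 0 0 0 0 0;0 0 0 0 0 0 0"
}}

```text
time: 12.65
tool_pos: [0.5803, -0.1378, 0.1277]
tool_rot: [[-0.118, -0.993, 0.001], [-0.993, 0.118, -0.0], [0.0, -0.001, -1.0]]
contact_force: [-0.0, -0.4, 0.9]
width: -0.0
```

```bash
python3 st.py
```

```text
12.65 fix(mm) [  0.28  -0.67 123.68] F [ 0.02 -0.42  0.9 ] rotfix [[0.0, -1.0, 0.001], [-1.0, -0.0, -0.0], [0.0, -0.001, -1.0]]
```

>>> {"name": "send_rows", "arguments": {
  "deltas": "0 0 0.002 0 0 0 0;0 0 0 0 0 0 0;0 0 0 0 0 0 0"
}}

```text
time: 12.95
tool_pos: [0.58, -0.1377, 0.1255]
tool_rot: [[-0.118, -0.993, 0.0], [-0.993, 0.118, -0.0], [0.0, -0.0, -1.0]]
contact_force: [-0.4, 0.1, -0.5]
width: 0.0
```

```bash
python3 st.py
```

```text
12.95 fix(mm) [-1.000e-02 -6.200e-01  1.215e+02] F [-0.45  0.05 -0.53] rotfix [[0.0, -1.0, 0.0], [-1.0, -0.0, -0.0], [0.0, -0.0, -1.0]]
```

>>> {"name": "send_rows", "arguments": {
  "deltas": "0 0 0.001 0 0 0 0;0 0 0 0 0 0 0;0 0 0 0 0 0 0"
}}

```text
time: 13.25
tool_pos: [0.5799, -0.1377, 0.1243]
tool_rot: [[-0.118, -0.993, -0.0], [-0.993, 0.118, 0.0], [-0.0, 0.0, -1.0]]
contact_force: [0.5, -0.2, -0.1]
width: 0.0004
```

```bash
python3 st.py
```

```text
13.25 fix(mm) [ -0.13  -0.59 120.31] F [ 0.54 -0.16 -0.14] rotfix [[0.0, -1.0, -0.0], [-1.0, -0.0, 0.0], [-0.0, 0.0, -1.0]]
```

>>> {"name": "send_rows", "arguments": {
  "deltas": "0 0 0.001 0 0 0 0;0 0 0 0 0 0 0;0 0 0 0 0 0 0"
}}

```text
time: 13.55
tool_pos: [0.5798, -0.1377, 0.1232]
tool_rot: [[-0.118, -0.993, -0.0], [-0.993, 0.118, 0.0], [-0.0, 0.0, -1.0]]
contact_force: [0.1, 0.0, -0.1]
width: -0.0003
```

```bash
python3 st.py
```

```text
13.55 fix(mm) [ -0.18  -0.57 119.24] F [ 0.12  0.02 -0.09] rotfix [[0.0, -1.0, -0.0], [-1.0, -0.0, 0.0], [-0.0, 0.0, -1.0]]
```

>>> {"name": "send_rows", "arguments": {
  "deltas": "0 0 0.001 0 0 0 0;0 0 0 0 0 0 0;0 0 0 0 0 0 0"
}}

```text
time: 13.85
tool_pos: [0.5799, -0.1377, 0.1223]
tool_rot: [[-0.118, -0.993, -0.0], [-0.993, 0.118, 0.0], [-0.0, 0.0, -1.0]]
contact_force: [-0.0, -0.7, 0.6]
width: 0.0002
```

```bash
python3 st.py
```

```text
13.85 fix(mm) [ -0.15  -0.56 118.27] F [ 0.06 -0.7   0.55] rotfix [[0.0, -1.0, -0.0], [-1.0, -0.0, 0.0], [-0.0, 0.0, -1.0]]
```

>>> {"name": "send_rows", "arguments": {
  "deltas": "0 0 0.001 0 0 0 0;0 0 0 0 0 0 0;0 0 0 0 0 0 0"
}}

```text
time: 14.15
tool_pos: [0.58, -0.1377, 0.1215]
tool_rot: [[-0.118, -0.993, 0.0], [-0.993, 0.118, -0.0], [0.0, -0.0, -1.0]]
contact_force: [-0.7, 1.2, 1.5]
width: -0.0002
```

```bash
python3 st.py
```

```text
14.15 fix(mm) [-1.0000e-02 -6.0000e-01  1.1754e+02] F [-0.85  1.16  1.54] rotfix [[0.0, -1.0, 0.0], [-1.0, -0.0, -0.0], [0.0, -0.0, -1.0]]
```

>>> {"name": "send_rows", "arguments": {
  "deltas": "0 0 0.001 0 0 0 0;0 0 0 0 0 0 0;0 0 0 0 0 0 0"
}}

```text
time: 14.45
tool_pos: [0.58, -0.1377, 0.1204]
tool_rot: [[-0.118, -0.993, 0.0], [-0.993, 0.118, -0.0], [0.0, -0.0, -1.0]]
contact_force: [-0.6, 0.2, 1.3]
width: 0.0003
```

```bash
python3 st.py
```

```text
14.45 fix(mm) [-2.000e-02 -6.200e-01  1.164e+02] F [-0.65  0.11  1.27] rotfix [[0.0, -1.0, 0.0], [-1.0, -0.0, -0.0], [0.0, -0.0, -1.0]]
```

>>> {"name": "send_rows", "arguments": {
  "deltas": "0 0 0.002 0 0 0 0;0 0 0.002 0 0 0 0;0 0 0 0 0 0 0;0 0 0 0 0 0 0"
}}

```text
time: 14.85
tool_pos: [0.58, -0.1378, 0.1163]
tool_rot: [[-0.118, -0.993, 0.0], [-0.993, 0.118, -0.0], [0.0, -0.0, -1.0]]
contact_force: [-0.3, -0.1, 2.2]
width: -0.0002
```

```bash
python3 st.py
```

```text
14.85 fix(mm) [ 1.0000e-02 -6.4000e-01  1.1234e+02] F [-0.28 -0.11  2.23] rotfix [[0.0, -1.0, 0.0], [-1.0, -0.0, -0.0], [0.0, -0.0, -1.0]]
```

>>> {"name": "send_rows", "arguments": {
  "deltas": "0 0 0.002 0 0 0 0;0 0 0.002 0 0 0 0;0 0 0 0 0 0 0;0 0 0 0 0 0 0"
}}

```text
time: 15.25
tool_pos: [0.58, -0.1378, 0.1126]
tool_rot: [[-0.118, -0.993, 0.0], [-0.993, 0.118, -0.0], [0.0, -0.0, -1.0]]
contact_force: [-0.6, 0.8, 5.5]
width: 0.0001
```

```bash
python3 st.py
```

```text
15.25 fix(mm) [ 5.000e-02 -6.400e-01  1.086e+02] F [-0.68  0.72  5.52] rotfix [[0.0, -1.0, 0.0], [-1.0, -0.0, -0.0], [0.0, -0.0, -1.0]]
```

>>> {"name": "send_rows", "arguments": {
  "deltas": "0 0 0.002 0 0 0 0;0 0 0.002 0 0 0 0;0 0 0.0015 0 0 0 0;0 0 0 0 0 0 0;0 0 0 0 0 0 0"
}}

```text
time: 15.75
tool_pos: [0.5801, -0.1378, 0.1081]
tool_rot: [[-0.118, -0.993, 0.001], [-0.993, 0.118, -0.0], [0.0, -0.001, -1.0]]
contact_force: [-2.7, 1.1, 10.2]
width: 0.0001
```

```bash
python3 st.py
```

```text
15.75 fix(mm) [  0.13  -0.64 104.08] F [-2.84  0.82 10.21] rotfix [[0.0, -1.0, 0.001], [-1.0, -0.0, -0.0], [0.0, -0.001, -1.0]]
```

>>> {"name": "send_rows", "arguments": {
  "deltas": "0 0 0.0015 0 0 0 0;0 0 0.001 0 0 0 0;0 0 0 0 0 0 0;0 0 0 0 0 0 0;0 0 0 0 0 0 0"
}}

```text
time: 16.25
tool_pos: [0.5801, -0.1378, 0.106]
tool_rot: [[-0.118, -0.993, 0.001], [-0.993, 0.118, -0.0], [0.0, -0.001, -1.0]]
contact_force: [-4.0, 1.9, 12.5]
width: -0.0001
```

```bash
python3 st.py
python3 - <<'E'
from m import *
im,d=get_image("wrist");cv2.imwrite("pics/w7.png",im)
im,d=get_image("side");cv2.imwrite("pics/side7.png",cv2.resize(im[135:215,280:390],None,fx=7,fy=7,interpolation=cv2.INTER_CUBIC))
im,d=get_image("scene");cv2.imwrite("pics/s7.png",cv2.resize(im[165:295,180:370],None,fx=4.2,fy=4.2,interpolation=cv2.INTER_CUBIC))
E
```

```text
16.25 fix(mm) [  0.12  -0.64 102.04] F [-4.23  1.38 12.47] rotfix [[0.0, -1.0, 0.001], [-1.0, -0.0, -0.0], [0.0, -0.001, -1.0]]
16.25 fix(mm) [  0.12  -0.64 102.04] F [-4.23  1.38 12.47] rotfix [[0.0, -1.0, 0.001], [-1.0, -0.0, -0.0], [0.0, -0.001, -1.0]]
```

View pics/w7.png

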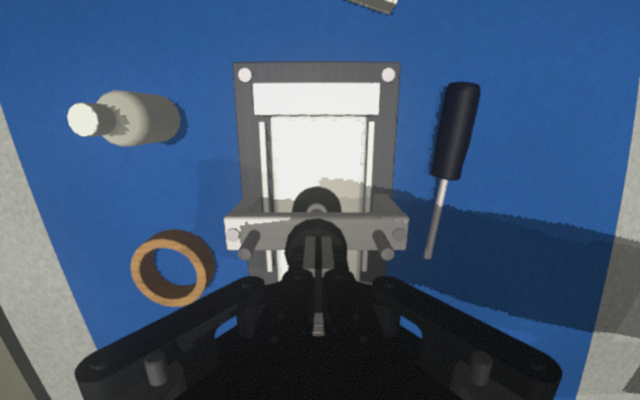

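View pics/side7.png

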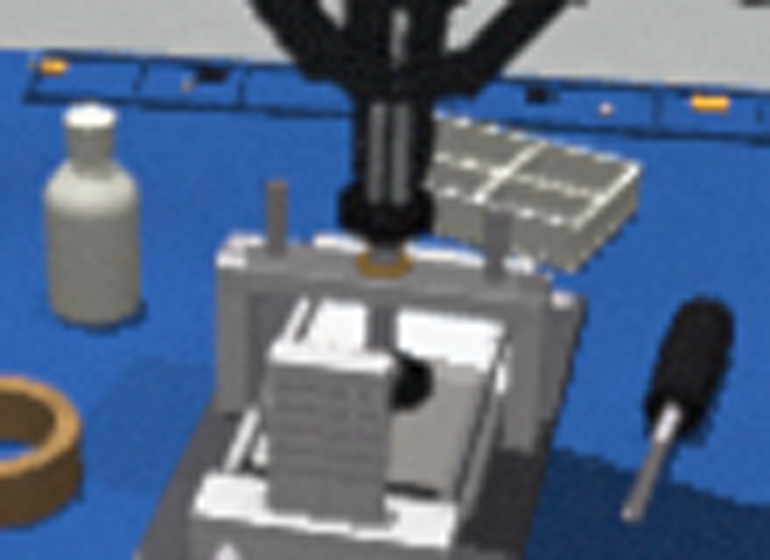

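View pics/s7.png

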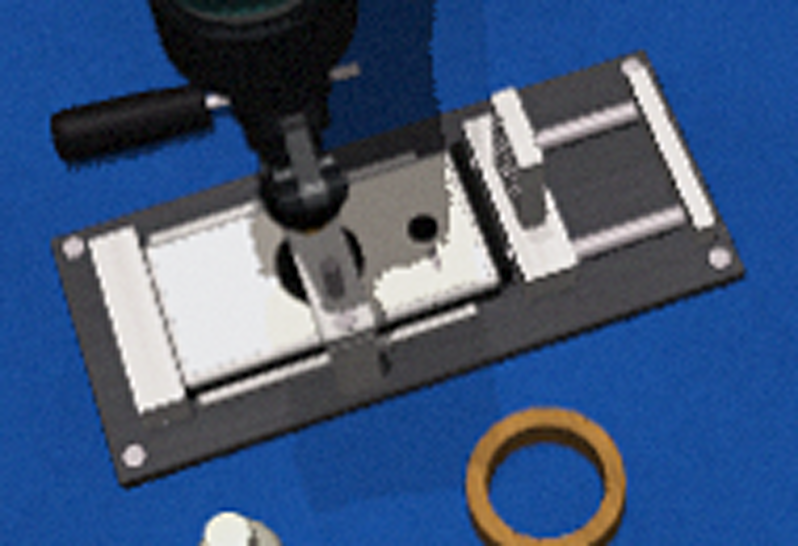

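>>> {"name": "send_rows", "arguments": {
  "deltas": "0 0 0 0 0 0 0;0 0 0 0 0 0 0;0 0 0 0 0 0 0"
}}

```text
time: 16.7
tool_pos: [0.5801, -0.1378, 0.1061]
tool_rot: [[-0.118, -0.993, 0.001], [-0.993, 0.118, -0.0], [0.0, -0.001, -1.0]]
contact_force: [-2.6, 0.9, 12.7]
width: 0.0001
```

```bash
python3 st.py
```

```text
16.7 fix(mm) [  0.14  -0.65 102.07] F [-2.69  0.55 12.73] rotfix [[0.0, -1.0, 0.001], [-1.0, -0.0, -0.0], [0.0, -0.001, -1.0]]
```

Steady at 102.1 mm with 12.7 N, as wanted, so I'm handing it in.

```bash
python3 -c "
from rig import *
print(hand_in())"
```

```text
the job is handed in; nothing more can be done
None
```

I slid the jaw shut by its tab, then pressed the knob down level with the gauge posts. I handed the job in at 16.7 s of the 48 s allowed, with the arm still holding the knob.

- **Jaw:** I pushed the tab from its +y side with closed fingers. The wrist picture put the handset's edge at y = 75.0 mm, which is home. The sprung face was compressed about 4.6 mm by picture and about 4.4 mm by force. The finger position gave a jaw travel of 44.0 mm and the picture about 44.6 mm, both inside the 43–46 mm range. After I backed off, the scene picture showed the jaw staying put.
- **Press:** The fingers met the knob at about 118 mm height. They finished steady at 102.1 mm (15.9 mm down) with 12.7 N, against the 12 N expected. In the side picture the knob top looks level with both posts.
- **Disagreements:**
  - The finger-to-tab offset came out about 2–3 mm larger than the pad width suggested, so I judged the squeeze from the pictures and the force.
  - A tilt reading taken before the arm settled led me to a wrong 0.75° and 5 mm correction above the knob. I undid it before pressing.
  - While holding, there was a small sideways force of about 3 N on the knob.
- **Bystanders:** The bottle, tape, tray and screwdriver look unmoved in the last pictures.

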